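# Show the base mark of the enamel cup to the camera in the mirror

### The arm

A 6-joint arm with a two-finger parallel gripper is mounted at the origin on the work surface. World frame = base frame: x ahead of the robot, y to its left, z up, the work surface at z = 0. Lengths are in mm, angles in rad, forces in N, time in s.
With the tool pointing down it reaches from about 300 to 875 mm from the base axis. Payload 6.4 kg.
Tool frame: the origin (TCP) lies at the very end of the fingers, on their centre line; the grasp point (between the pads) lies bot.tcp_to_grasp behind it (bot.tcp_to_grasp is the distance from the TCP to the grasp point, in mm); z points along the fingers, y is the line along which they close (so a half turn about z gives the same grasp; the last joint's range is limited). The gripper opens to 85 mm and grips with 20 to 120 N. Pads are 22 mm wide; open, the fingers measure 114 mm over their backs; the gripper's body (76 mm by 85 mm) begins 54 mm behind the grasp point. The pads swing forward as they close: fully open they stand 13 mm farther back than shut.
Start: joints at [1.133, 0.181, 1.607, -0, 1.354, -0.206], TCP at [132.082, 559.639, 231.288] pointing down, gripper open.
Joint ranges: [-2.99, 2.99], [-0.89, 2.07], [0.3, 2.58], [-1.14, 4.28], [0, 2.63], [-3.12, 3.12]. Speed limits (rad/s): [2.57, 2.57, 3.01, 3.14, 3.14, 3.14].

### API

Orientations are given as a unit quaternion [w, x, y, z].
In Python, from cell import bot, monitor, cams gives the robot as it stands. The module is installed in compiled form; this text tells all that it offers. Calls block until the motion is done:
- bot.movep(position, orientation): joint-space move of the TCP to a pose.
- bot.line_to(position, rot=None, max_speed=150, until_force=None): straight line of the TCP; rot=None keeps the orientation; max_speed is the mean speed in mm/s. With until_force (N) it stops when the force on the tool has changed by that much, and returns True; else False.
- bot.goto_joints(angles): joint-space move.
- bot.grip(opening): opening from 0.0 (shut) to 1.0 (fully open); the grip force is fixed at half the most; returns when the fingers have stopped.
- bot.pause(seconds).
- bot.solve_ik(position, orientation): joint angles nearest the present ones, or None.
- monitor.state(): the state.
- cams.grab_frame(name): name is "scene" or "top"; returns a dict with "image" (420x560x3 uint8, red, green, blue), "range_z" (420x560 float32, mm along the optical axis (not along the pixel's ray), 0 where there is no reading), "mtx" (3x3 intrinsics, pixels), "T" (4x4, takes a point from camera to world coordinates). Camera axes: x right, y down, z forward; pixel columns grow to the right and rows downward; lengths in mm; the calibration is good to about 2 mm. A picture is of the moment at which its call begins.
A pose or a line that the arm cannot do raises bot.MotionError and nothing moves.
- bot.finish_job(): hands the job in; it is judged then, once.
The state is a dict: "time": time; "joints": joint angles; "joint_velocities": joint speeds; "joint_torque": joint torques, N m; "tool_pos": TCP position; "eef_rot": TCP orientation; "force": force on the tool from outside, world axes, zero at the start; "wrist_torque": the same for the moment, N m; "width": opening from 0.0 (shut) to 1.0 (fully open); "finger_force": force on a finger pad.
Only numpy, scipy, OpenCV 4.12 (cv2) and the standard library are available. Lean on these libraries where they do the work, as an engineer would, in place of code of your own. Each camera call takes 0.05 s, during which the arm holds its last target. There are 200 camera calls.

### The job

Turn the square white cup upside down and stand it mouth-down in the middle of the dark slate coaster, let go of it, then take the yellow bar of the sprung mirror and tilt the mirror until the small camera at its foot sees the green dot on the cup's base in the middle of the mirror. Finish while still holding the bar steady at that angle, for the mirror springs back if released. Leave the other kitchen things where they are.

Things in the scene. Friction and masses are not known exactly. Their poses are not given: they have to be found in the camera images.
- stand: Fixed: dark base plate 170 (x) x 160 (y, from -60 to 100) x 8 mm and two posts at x = -68 and 68 mm, 235 mm tall, that carry the mirror between them. Origin on the table right below the mirror's pivot; z up, y from the mirror towards the coaster, x along the pivot axis. A black camera 46 x 44 mm, 47 mm high, stands on the plate at y = 60 mm. Lens, mirror and coaster centre lie in the plane x = 0.
- mirror_centre (a point): Centre of the mirror's reflecting face, on the pivot axis, 220 mm above the stand's origin; it does not move. Flat mirror 90 mm wide (along the pivot) by 70 mm, in a black frame 98 x 78 mm. The camera sees the dot mid-mirror when the face's normal halves the angle between the directions from here to the lens and to the dot.
- lens (a point): Centre of the camera's lens, which looks straight at the mirror's centre. In the stand's frame at (0, 60, 45) mm.
- mirror (a joint): Tilt of the mirror in rad, 0 (rest, at its stop) to 0.9. At 0 the face's normal points along the stand's y and 0.436 rad (25 degrees) below level; at q it is 0.436 + q below level, the top bar having swung towards the coaster. A spring pulls it back to 0: about 2 N at the bar at rest, 4 N at 0.5 rad.
- bar (a point): Yellow round bar 10 mm thick, 108 mm long, joined to the mirror by thin rods at its ends, free between them. Pinch it from above across the stand's y; it can turn in a light pinch. This point is mid-bar, 90 mm from the pivot axis; at joint 0 it leans 0.436 rad from straight above the pivot, away from the coaster, at joint q 0.436 - q.
- sight: Not a solid thing: the camera's central line of sight after it has bounced off the mirror. Origin at the mirror's centre; its y axis points along the reflected line, its x along the pivot axis. It turns down twice as far as the mirror: at joint 0 it points 0.368 rad above level, at joint q 0.368 - 2q. The dot is mid-mirror when it lies on the y axis (z of the dot in this frame near 0).
- coaster: Fixed square dark slate coaster, 120 x 120 x 4 mm, lying on the table on the +y side of the stand, edges parallel to the stand's. Origin at the centre of its underside.
- cup: Square white enamel cup with a blue rim, no handle, 60 x 60 mm outside (at every height), 72 mm tall, walls 4 mm, 0.1 to 0.2 kg, flat sides on which it lies steadily. Origin at the centre of the outer face of its base; z points from base to mouth, x and y are square to its sides. It starts mouth-up on the table, beyond the coaster as seen from the mirror.
- dot (a point): Centre of the green dot, 26 mm across, on the outer face of the cup's base (the cup's origin). It is hidden while the cup stands mouth-up; with the cup mouth-down on the coaster it is 76 mm above the table.
- jar: Bystander, closed square glass jar, 80 x 80 mm, 130 mm tall with its steel cap; loose, to be left alone.
- lid: Bystander, round orange silicone lid, 104 mm across, 22 mm high with its knob; loose, to be left alone.
- mug: Bystander, blue enamel mug with a handle, 76 mm across, 75 mm high; loose, to be left alone.
- scoop: Bystander, red plastic scoop, lying, bowl 70 x 50 x 30 mm, about 155 mm long, origin under the bowl; loose, to be left alone.
- strainer: Bystander, steel tea strainer, lying, bowl 70 mm across, 30 mm high, handle to 123 mm from the bowl's centre along its x; loose, to be left alone.
- tin: Bystander, round tea tin, 72 mm across, 120 mm high; loose, to be left alone.
Not all that is in view belongs to the job. Of the things that look like the cup, take the one that is farthest to the robot's left at the start. Of the things that look like the coaster, the middle-sized one is meant.

How it is judged:
By the outcome, as a careful person would: the job done as asked, in the order asked, and still so for the second after the job is handed in, while the arm keeps its last pose, push and grip.
It also fails if it takes over 72 s, if anything falls off the work surface, if the arm or the gripper's body presses on something with over 40 N, if the wrist force passes 120 N, or if a joint passes its speed limit or range.

## Working session

There is one attempt and no reset: what is moved stays moved. The work goes in short steps, each a Python script; the robot and the scene stay as the last script left them, time stands still between calls to the robot, and variables do not carry over. Pictures are saved under pics/ and viewed, at most 10 in all, crops included, and the job is handed in when it is done.

```bash
mkdir -p pics; python3 - <<'E'
from cell import bot,monitor,cams
import cv2,numpy as np
for n in("scene","top"):
    f=cams.grab_frame(n); cv2.imwrite(f"pics/{n}0.png",f["image"][:,:,::-1]); np.savez(f"pics/{n}0.npz",**{k:f[k] for k in f})
    print(n,f["mtx"].round(1).tolist(),f["T"].round(3).tolist())
print(bot.tcp_to_grasp,monitor.state())
E
```

```text
scene [[542.6, 0.0, 285.2], [0.0, 542.6, 197.9], [0.0, 0.0, 1.0]] [[-0.814, 0.449, -0.368, 1167.566], [0.581, 0.61, -0.539, 715.374], [-0.017, -0.653, -0.758, 1411.873], [0.0, 0.0, 0.0, 1.0]]
top [[515.0, 0.0, 281.4], [0.0, 515.0, 206.1], [0.0, 0.0, 1.0]] [[0.005, -0.99, 0.138, 405.06], [-1.0, -0.002, 0.021, -154.806], [-0.021, -0.138, -0.99, 1648.421], [0.0, 0.0, 0.0, 1.0]]
18.700000000000003 {'time': 0.1, 'joints': array([ 1.13266627e+00,  1.81514946e-01,  1.60791275e+00,  2.14999959e-05,
        1.35378056e+00, -2.06315458e-01]), 'joint_velocities': array([-0.001208  , -0.00053375, -0.00222867, -0.00077468, -0.00124463,
       -0.00069726]), 'joint_torque': array([ 1.33115850e-04, -4.45874906e+01, -3.52240205e+01, -2.82094807e-04,
        4.18416705e-03,  2.91146542e-06]), 'tool_pos': array([131.87313324, 559.16487361, 230.44484055]), 'eef_rot': array([-2.65766716e-04,  1.15650218e-01,  9.93289673e-01, -7.62902717e-04]), 'force': array([-0.34193141,  0.62121123, -0.69533741]), 'wrist_torque': array([-0.01083985, -0.01767419,  0.01254614]), 'finger_force': 0.0, 'width': 0.996306133873877}
```

View pics/scene0.png

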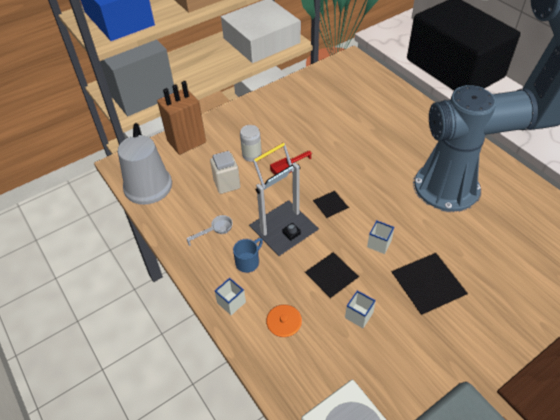

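View pics/top0.png

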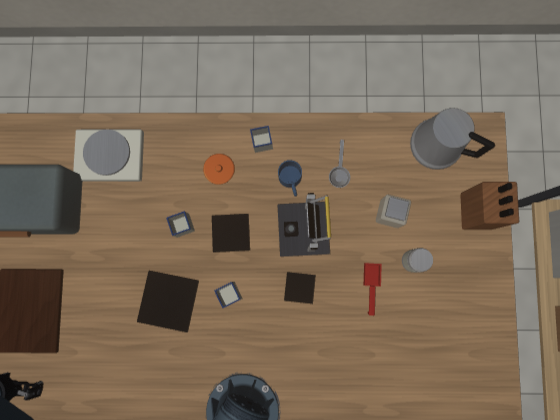

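The scene is clear. In the top view the meant cup is at (180,224), the meant coaster at (231,232), the stand at about (305,228) with its bar at (328,215), and +y is image left. I'll measure these next.

```bash
cat > h.py <<'E'
import numpy as np,cv2
def load(n): 
    d=np.load(f"pics/{n}.npz"); return {k:d[k] for k in d}
def ray(f,uv,z):
    uv=np.atleast_2d(uv).astype(float)
    d=np.c_[uv,np.ones(len(uv))]@np.linalg.inv(f["mtx"]).T@f["T"][:3,:3].T; o=f["T"][:3,3]
    return o+d*((z-o[2])/d[:,2])[:,None]
def pix_at(f):  # per pixel world points from depth
    v,u=np.mgrid[:420,:560]; z=f["range_z"]
    p=np.stack([u,v,np.ones_like(u)],-1)@np.linalg.inv(f["mtx"]).T*z[...,None]
    return p@f["T"][:3,:3].T+f["T"][:3,3]
def blobs(m,box=None,amin=15):
    m=m.astype(np.uint8).copy()
    if box is not None:
        k=np.zeros_like(m);k[box[1]:box[3],box[0]:box[2]]=1;m*=k
    c,_=cv2.findContours(m,cv2.RETR_EXTERNAL,cv2.CHAIN_APPROX_NONE)
    return sorted([x for x in c if cv2.contourArea(x)>=amin],key=cv2.contourArea,reverse=True)
def rect(P):  # world-plane rect from contour points
    (c,s,a)=cv2.minAreaRect(P[:,:2].astype(np.float32)); return np.round(c,1),np.round(s,1),round(a,1)
E
python3 - <<'E'
from h import *
t=load("top0");s=load("scene0")
for n,f,cb,kb in(("top",t,(160,205,200,245),(205,205,258,260)),("scene",s,(340,285,385,330),(300,248,365,300))):
    im=f["image"].astype(int);hsv=cv2.cvtColor(f["image"],cv2.COLOR_RGB2HSV).astype(int);W=pix_at(f)
    dark=im.max(2)<60
    b=blobs(dark,kb)[0][:,0]; print(n,"coaster",rect(ray(f,b,4)))
    # cup: above-table depth points, and rim contour by height
    k=np.zeros((420,560),bool);k[cb[1]:cb[3],cb[0]:cb[2]]=1
    m=k&(W[...,2]>20)&(W[...,2]<110)
    print(n,"cup maxz",np.percentile(W[m][:,2],97), end=" ")
    rim=k&(W[...,2]>62)&(W[...,2]<85); print("rim",rect(W[rim]), "blue", end=" ")
    bl=k&(hsv[...,0]>95)&(hsv[...,0]<130)&(hsv[...,1]>60)&(hsv[...,2]<170); c=blobs(bl); print(rect(ray(f,c[0][:,0],72)) if c else None)
    ye=(hsv[...,0]>22)&(hsv[...,0]<34)&(hsv[...,1]>170)&(hsv[...,2]>120)
    c=blobs(ye,None,10)[0][:,0]; P=ray(f,c,301.6); print(n,"bar",rect(P),"depth z",np.median(W[ye][:,2]),c.min(0),c.max(0))
    if n=="top":
        b=blobs(dark|(im.max(2)<75),(270,195,335,262))[0][:,0];print("plate",rect(ray(f,b,8)))
E
```

```text
top coaster (array([548.9,  44.8]), array([116.6, 117.9]), 3.3)
top cup maxz 76.97873961874502 rim (array([571.1, 198.7]), array([62., 62.]), 20.8) blue NoneTraceback (most recent call last):
  File "<stdin>", line 14, in <module>
IndexError: list index out of range
```

```bash
python3 - <<'E'
from h import *
t=load("top0");s=load("scene0")
for n,f,cb,kb,yb in(("top",t,(160,205,200,245),(205,205,258,260),(318,185,340,250)),("scene",s,(340,285,385,330),(300,248,365,300),(245,140,300,165))):
    im=f["image"].astype(int);W=pix_at(f)
    b=blobs(im.max(2)<60,kb)[0][:,0]; print(n,"coaster",rect(ray(f,b,4)))
    k=np.zeros((420,560),bool);k[cb[1]:cb[3],cb[0]:cb[2]]=1
    rim=k&(W[...,2]>62)&(W[...,2]<85); print("rim",rect(W[rim]),np.median(W[rim][:,2]))
    ye=(im[...,0]-im[...,2]>90)&(im[...,1]-im[...,2]>70)&(W[...,2]>250) 
    bs=blobs(ye,yb,5)
    if bs:
        P=ray(f,np.vstack(bs)[:,0],301.6);print("bar",rect(P),"z",np.median(W[ye][:,2]),W[ye][:,2].std())
        i=np.argsort(P[:,0]);print(P[i[:3]].mean(0).round(1),P[i[-3:]].mean(0).round(1))
    # posts/pivot: high grey points
    pm=(W[...,2]>205)&(W[...,2]<245)&(abs(W[...,0]-560)<130)&(abs(W[...,1]+200)<120)
    print("top of posts",rect(W[pm]),pm.sum())
    if n=="top":
        b=blobs(im.max(2)<85,(270,195,335,262))[0][:,0];print("plate",rect(ray(f,b,8)))
E
```

```text
top coaster (array([548.9,  44.8]), array([116.6, 117.9]), 3.3)
rim (array([571.1, 198.7]), array([62., 62.]), 20.8) 70.5746416875528
bar (array([ 566. , -245.9]), array([103.6,   5.4]), 3.1) z 304.8305899073017 2.739676666075203
[ 515.3 -248.6  301.6] [ 616.7 -242.4  301.6]
top of posts (array([ 562.8, -212. ]), array([157. ,  28.3]), 2.6) 346
plate (array([ 567.3, -188.8]), array([178.2, 158.5]), 3.2)
scene coaster (array([546.9,  46.5]), array([114.4, 113.2]), 3.2)
rim (array([569. , 200.5]), array([65.6, 61.4]), 19.5) 70.8536397292238
bar (array([ 559.9, -247.5]), array([108.6,  12.3]), 3.5) z 305.94256007715444 105.50941001595974
[ 507.3 -250.7  301.6] [ 613.  -242.8  301.6]
top of posts (array([ 559.7, -206.9]), array([161.2,  25.8]), 3.5) 267
```

```bash
python3 - <<'E'
from cell import bot,monitor
from scipy.spatial.transform import Rotation as R
import numpy as np
# tool y horizontal at heading a+90; tool leaning phi: z = (cos a sin phi, sin a sin phi, -cos phi)
def q(a,phi):
    z=np.array([np.cos(a)*np.sin(phi),np.sin(a)*np.sin(phi),-np.cos(phi)]);y=np.array([-np.sin(a),np.cos(a),0])
    return R.from_matrix(np.c_[np.cross(y,z),y,z]).as_quat()[[3,0,1,2]]
for p,adegs in(([571,199,40],(20,-70,110,200)),([549,45,40],(3,-87,93,183)),([555,-220,302],(-87,93))):
    for ad in adegs:
        for ph in (-60,-45,-30,0,30,45,60):
            s=bot.solve_ik(p,q(np.radians(ad),np.radians(ph))); print(p,ad,ph,None if s is None else np.round(s,2))
E
```

```text
[571, 199, 40] 20 -60 [ 0.21  1.25  0.66 -0.16  2.27 -1.75]
[571, 199, 40] 20 -45 [ 0.2   1.03  0.92 -0.12  1.96 -1.72]
[571, 199, 40] 20 -30 [ 0.18  0.83  1.17 -0.08  1.66 -1.72]
[571, 199, 40] 20 0 [ 0.14  0.48  1.65 -0.    1.02 -1.78]
[571, 199, 40] 20 30 [ 0.06  0.27  2.06  0.45  0.33 -2.25]
[571, 199, 40] 20 45 [0.01 0.3  2.22 2.06 0.27 2.39]
[571, 199, 40] 20 60 [-0.04  0.45  2.3   2.6   0.7   1.8 ]
[571, 199, 40] -70 -60 [-0.27  0.85  1.45  0.79  1.62 -0.91]
[571, 199, 40] -70 -45 [-0.2   0.7   1.53  0.65  1.43 -0.82]
[571, 199, 40] -70 -30 [-0.11  0.58  1.59  0.49  1.26 -0.68]
[571, 199, 40] -70 0 [ 0.14  0.48  1.65 -0.    1.02 -0.21]
[571, 199, 40] -70 30 [ 0.4   0.58  1.6  -0.6   1.08  0.38]
[571, 199, 40] -70 45 [ 0.51  0.69  1.54 -0.84  1.22  0.6 ]
[571, 199, 40] -70 60 [ 0.59  0.84  1.47 -1.03  1.39  0.75]
[571, 199, 40] 110 -60 [ 0.59  0.84  1.47 -1.03  1.39 -2.4 ]
[571, 199, 40] 110 -45 [ 0.51  0.69  1.54 -0.84  1.22 -2.55]
[571, 199, 40] 110 -30 [ 0.4   0.58  1.6  -0.6   1.08 -2.76]
[571, 199, 40] 110 0 [ 0.14  0.48  1.65 -0.    1.02  2.93]
[571, 199, 40] 110 30 [-0.1
[... 2339 characters left out ...]
 -220, 302] -87 -30 [-0.77  0.39  1.29  0.36  1.84 -0.79]
[555, -220, 302] -87 0 [-0.58  0.18  1.47 -0.    1.5  -0.63]
[555, -220, 302] -87 30 [-0.33  0.1   1.64 -0.51  1.24 -0.25]
[555, -220, 302] -87 45 [-0.21  0.13  1.71 -0.82  1.2   0.01]
[555, -220, 302] -87 60 [-0.12  0.21  1.77 -1.13  1.24  0.28]
[555, -220, 302] 93 -60 [-0.12  0.21  1.77 -1.13  1.24 -2.86]
[555, -220, 302] 93 -45 None
[555, -220, 302] 93 -30 [-0.33  0.1   1.64 -0.51  1.24  2.89]
[555, -220, 302] 93 0 [-0.58  0.18  1.47 -0.    1.5   2.51]
[555, -220, 302] 93 30 [-0.77  0.39  1.29  0.36  1.84  2.35]
[555, -220, 302] 93 45 [-0.83  0.52  1.21  0.52  2.01  2.34]
[555, -220, 302] 93 60 [-0.87  0.65  1.15  0.68  2.16  2.35]
```

```bash
cat >> h.py <<'E'
from scipy.spatial.transform import Rotation as R
T=18.7;G=8
def zdir(a,p):
    a,p=np.radians([a,p]);return np.array([np.cos(a)*np.sin(p),np.sin(a)*np.sin(p),-np.cos(p)])
def quat(a,p):
    z=zdir(a,p);r=np.radians(a);y=np.array([-np.sin(r),np.cos(r),0])
    return R.from_matrix(np.c_[np.cross(y,z),y,z]).as_quat()[[3,0,1,2]]
def tcp(C,a,p,back=0,g=G): return np.array(C,float)+(T-g-back)*zdir(a,p)
E
python3 - <<'E'
from cell import bot,monitor,cams
from h import *
a=-69.7;C=np.array([570,199.6,36])
def st(l):
    s=monitor.state();print(l,round(s["time"],1),s["tool_pos"].round(1),round(s["width"],3),round(s["finger_force"],1),s["force"].round(1))
bot.movep(C+[0,0,230],quat(a,0))
bot.movep(tcp(C,a,-45,150),quat(a,-45))
bot.line_to(tcp(C,a,-45));st("at")
bot.grip(0.0);st("grip")
bot.line_to(tcp(C+[0,0,90],a,-45));st("up")
bot.movep(tcp(C+[0,0,90],a,45),quat(a,45))
L=np.array([C[0],C[1],31.])
r=bot.line_to(tcp(L-[0,0,2],a,45),max_speed=60,until_force=8);st(("down",r))
bot.grip(1.0)
bot.line_to(tcp(L,a,45,150));st("off")
f=cams.grab_frame("top");np.savez("pics/t1.npz",**f);cv2.imwrite("pics/t1.png",f["image"][120:320,100:360,::-1].repeat(2,0).repeat(2,1))
f=cams.grab_frame("scene");np.savez("pics/s1.npz",**f);cv2.imwrite("pics/s1.png",f["image"][180:380,250:510,::-1].repeat(2,0).repeat(2,1))
E
```

```text
at 4.0 [568.4 206.2  29.2] 1.003 0.0 [ 0.5 -0.2 -0.4]
grip 4.4 [568.4 206.   29.2] 0.695 64.1 [ 1.8 -2.6  3.9]
up 5.1 [566.7 206.7 117.5] 0.699 63.8 [ 0.   0.  -0.6]
('down', True) 7.9 [572.5 192.3  25. ] 0.693 64.3 [0.2 0.9 4.1]
off 9.4 [535.5 291.2 128.6] 1.0 0.0 [0.1 0.7 0.5]
```

View pics/s1.png

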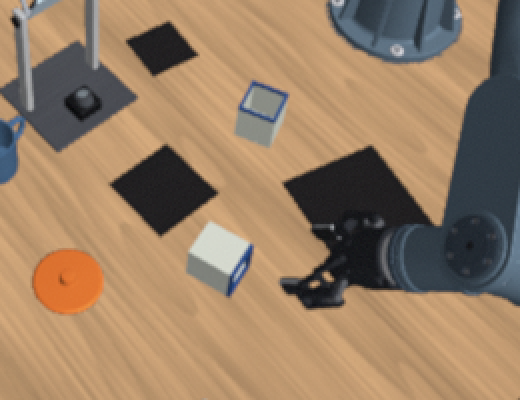

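View pics/t1.png

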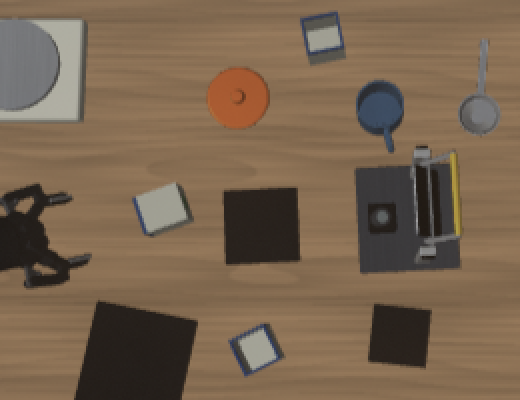

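The cup lies on its side with its mouth towards +y, in the top crop at about (162,209). The gripper is clear of it. Next I'll re-measure it, regrip it, turn it mouth-down and place it.

```bash
python3 - <<'E'
from cell import bot,monitor,cams
from h import *
def st(l):
    s=monitor.state();print(l,round(s["time"],1),s["tool_pos"].round(1),round(s["width"],3),round(s["finger_force"],1),s["force"].round(1))
cs=[];an=[]
for n in("t1","s1"):
    W=pix_at(load(n));m=(abs(W[...,0]-570)<60)&(abs(W[...,1]-195)<60)&(W[...,2]>52)&(W[...,2]<68)
    c,s,ang=rect(W[m]);print(n,c,s,ang,np.median(W[m][:,2]),m.sum());cs.append(c);an.append(ang)
c=np.mean(cs,0);yaw=np.mean(an);a=yaw-90
assert np.linalg.norm(c-[570,197])<12 and 12<yaw<28
C=np.array([*c,30.]);K=np.array([548,45.5,40.]);b=3.3-90
bot.movep(tcp(C,a,45,240),quat(a,45))
bot.movep(C+[0,0,230],quat(a,0))
bot.movep(tcp(C,a,-45,150),quat(a,-45))
bot.line_to(tcp(C,a,-45));st("at")
bot.grip(0.0);st("grip")
bot.line_to(tcp(C+[0,0,90],a,-45));st("up")
bot.movep(tcp(K+[0,0,80],b,45),quat(b,45))
bot.line_to(tcp(K+[0,0,6],b,45),max_speed=80)
r=bot.line_to(tcp(K-[0,0,3],b,45),max_speed=25,until_force=8);st(("down",r)); print(tcp(K,b,45))
bot.grip(1.0)
bot.line_to(tcp(K,b,45,150));st("off")
bot.movep(tcp(K,b,45,220),quat(b,45))
f=cams.grab_frame("top");np.savez("pics/t2.npz",**f);A=f["image"][120:320,100:360,::-1].repeat(2,0).repeat(2,1)
f=cams.grab_frame("scene");np.savez("pics/s2.npz",**f);B=f["image"][180:330,230:490,::-1].repeat(2,0).repeat(2,1)
cv2.imwrite("pics/m2.png",np.vstack([A[:300],B]))
for n in("t2","s2"):
    f=load(n);W=pix_at(f);m=(abs(W[...,0]-548)<55)&(abs(W[...,1]-45)<55)&(W[...,2]>68)&(W[...,2]<84)
    im=f["image"].astype(int);g=m&(im[...,1]-im[...,0]>30)&(im[...,1]-im[...,2]>20)
    print(n,rect(W[m]),np.median(W[m][:,2]),"dot",W[g].mean(0),g.sum())
E
```

```text
t1 [569.7 197. ] [62.2 73.1] 20.9 58.84383238717828 448
s1 [567.4 198.1] [65.  72.9] 20.9 61.32767700923705 527
at 12.6 [566.9 204.1  23.2] 0.999 0.0 [-0.2  0.6 -0. ]
grip 13.0 [566.8 203.9  23.2] 0.697 64.6 [ 1.2 -2.3  3.8]
up 13.7 [565.1 204.7 111.5] 0.697 64.4 [-0.4 -0.  -1.6]
('down', True) 16.3 [547.3  37.8  46.8] 0.697 64.5 [-3.1  1.7  6.8]
[548.43553188  37.94650333  32.43395744]
off 17.8 [541.8 143.2 137.7] 1.002 0.0 [ 0.1  0.3 -0.1]
t2 (array([545.4,  62.6]), array([60.3, 61.5]), 3.4) 75.18122256765912 dot [546.54263899  63.43076935  75.66402698] 46
s2 (array([543.4,  64.6]), array([66.4, 63.7]), 3.4) 76.98861260126432 dot [544.20771207  63.76107795  77.31122916] 49
```

View pics/m2.png

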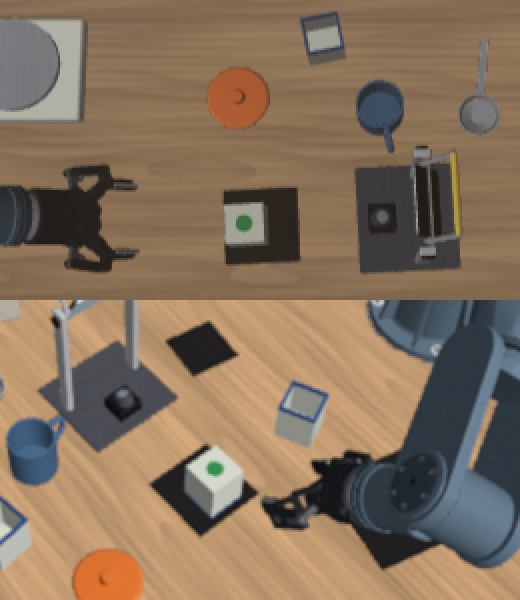

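The cup is mouth-down with the dot up, but 18 mm off centre towards +y, so it touched early. I'll regrip it from straight above and shift it to the middle.

```bash
python3 - <<'E'
from cell import bot,monitor,cams
from h import *
def st(l):
    s=monitor.state();print(l,round(s["time"],1),s["tool_pos"].round(1),round(s["width"],3),round(s["finger_force"],1),s["force"].round(1))
c=np.array([544.8,63.6]);k=np.array([548,45.5]);b=3.4-90;z=34.
bot.movep([*c,200],quat(b,0))
bot.line_to([*c,z]);st("at")
bot.grip(0.0);st("grip");p=monitor.state()["tool_pos"]
bot.line_to([*c,z+8],max_speed=60)
bot.line_to([*k,z+8],max_speed=60);st("over")
bot.line_to([*k,z+0.5],max_speed=30);bot.pause(.3);st("down")
bot.grip(1.0)
bot.line_to([*k,200]);st("off")
bot.movep([540,160,260],quat(b,0))
for n in("top","scene"):
    f=cams.grab_frame(n);W=pix_at(f)
    m=(abs(W[...,0]-548)<55)&(abs(W[...,1]-45)<55)&(W[...,2]>68)&(W[...,2]<84)
    im=f["image"].astype(int);g=m&(im[...,1]-im[...,0]>30)&(im[...,1]-im[...,2]>20)
    print(n,rect(W[m]),np.median(W[m][:,2]),"dot",W[g].mean(0),g.sum())
    cv2.imwrite(f"pics/{n}3.png",f["image"][:,:,::-1])
for phi in(-45,-25,-15,0,15,25):
    print(phi,bot.solve_ik([563,-247,302],quat(-86.7,phi)))
E
```

```text
at 20.3 [545.6  63.7  34.9] 0.997 0.0 [ 0.5  0.2 -0.5]
grip 20.6 [545.7  63.5  35.1] 0.695 64.9 [-0.  -0.2  5.3]
over 21.4 [548.   45.   41.9] 0.703 64.6 [-0.1 -0.4 -1. ]
down 22.1 [548.4  45.6  35.1] 0.692 65.4 [-2.5 -1.1  6.2]
off 23.7 [547.3  45.6 198.9] 0.997 0.0 [ 0.4  0.2 -0.3]
top (array([548.2,  44.6]), array([59.7, 59.9]), 3.1) 75.6084447559997 dot [550.00642767  44.84594249  76.33543759] 45
scene (array([546.1,  46.3]), array([64.2, 65. ]), 2.8) 77.06217090835185 dot [547.22426721  45.87295917  77.62080717] 48
-45 [-0.84547005  0.57194971  1.13463765  0.51383538  2.04250114 -0.81107868]
-25 [-0.76170494  0.39912653  1.25126196  0.30144911  1.80879427 -0.79496283]
-15 [-0.70616642  0.32036851  1.31647545  0.18930342  1.68591994 -0.75908454]
0 [-6.06234454e-01  2.20553324e-01  1.41789590e+00 -4.44089210e-16
  1.50314343e+00 -6.63830320e-01]
15 [-0.4905354   0.15253144  1.51834719 -0.22902317  1.33799444 -0.50994178]
25 [-0.4092891   0.1298316   1.58183318 -0.40902167  1.24972065 -0.37160785]
```

View pics/top3.png

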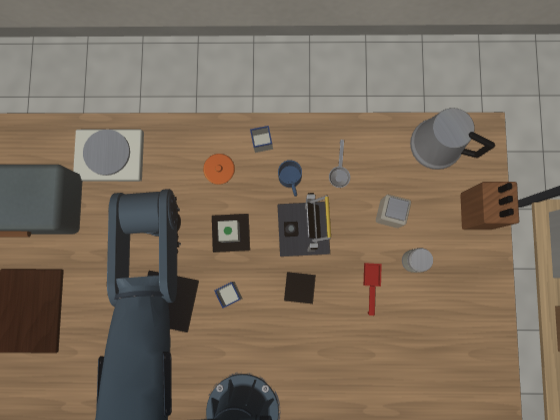

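The cup is now centred on the coaster: it is at (229,231) in the top view and its measured centre is within 1–2 mm of the coaster's. Next is the bar. I'll lean the tool along the mirror, pinch, find the rest stop by force as the q=0 reference, then swing along the arc.

```bash
cat >> h.py <<'E'
XS=np.array([np.cos(np.radians(3.3)),np.sin(np.radians(3.3)),0]);YS=np.array([-XS[1],XS[0],0]);ZS=np.array([0,0,1.])
O=np.array([561.,-209.3,220.])
def bq(l,s=1):
    z=YS*np.sin(l)-ZS*np.cos(l);y=s*(YS*np.cos(l)+ZS*np.sin(l))
    return R.from_matrix(np.c_[np.cross(y,z),y,z]).as_quat()[[3,0,1,2]]
def bpos(l,back=0,r=90): # tcp when holding bar at lean l
    z=YS*np.sin(l)-ZS*np.cos(l); return O-(r-T+back)*z
E
python3 - <<'E'
from cell import bot,monitor,cams
from h import *
def st(l):
    s=monitor.state();print(l,round(s["time"],1),s["tool_pos"].round(1),round(s["width"],3),round(s["finger_force"],1),s["force"].round(1))
L=.436
js={s:[bot.solve_ik(bpos(l),bq(l,s)) for l in(L,0)] for s in(1,-1)}
for s in js:print(s,[None if j is None else j.round(2) for j in js[s]])
j0=monitor.state()["joints"];s=min((s for s in js if all(j is not None for j in js[s])),key=lambda s:abs(js[s][0]-j0).max())
print("sign",s)
bot.line_to([540,160,400])
bot.movep(bpos(L,110),bq(L,s));st("above")
bot.line_to(bpos(L),max_speed=100);st("at")
f=cams.grab_frame("scene");np.savez("pics/s4.npz",**f);A=f["image"][100:250,180:380,::-1].repeat(3,0).repeat(3,1);cv2.imwrite("pics/s4.png",A)
E
```

```text
1 [array([-0.75,  0.4 ,  1.29,  0.3 ,  1.77, -2.37]), array([-0.56,  0.19,  1.47, -0.  ,  1.48, -2.18])]
-1 [array([-0.75,  0.4 ,  1.29,  0.3 ,  1.77,  0.77]), array([-0.56,  0.19,  1.47, -0.  ,  1.48,  0.96])]
sign -1
above 27.1 [ 566.  -284.3  384.8] 0.999 0.0 [0.5 0.2 0.1]
at 28.4 [ 563.  -239.8  285.4] 0.998 0.0 [-0.4 -0.4  0.2]
```

View pics/s4.png

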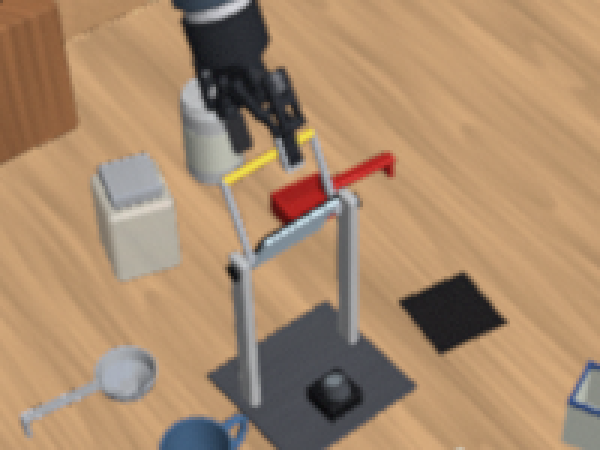

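The open fingers straddle the bar: the near finger is at (290,155) in the crop and the bar passes behind it. I'll pinch now.

```bash
python3 - <<'E'
from cell import bot,monitor,cams
from h import *
def avg(l,n=5):
    P=[];F=[]
    for _ in range(n):
        s=monitor.state();P.append(s["tool_pos"]);F.append(s["force"]);bot.pause(.05)
    p,f=np.mean(P,0),np.mean(F,0);d=p-O
    print(l,round(s["time"],1),p.round(2),"stand yz",round(d@YS,2),round(d[2],2),round(s["width"],3),round(s["finger_force"],1),"F yz",(f@YS).round(1),f[2].round(1));return p
L=.436
bot.grip(0.0);p=avg("grip")
t=-(YS*np.cos(L)+ZS*np.sin(L))   # tangential, back towards the stop
for i in range(1,9):
    bot.line_to(bpos(L)+t*i,max_speed=20); q=avg(i,3)
    if monitor.state()["force"]@(-t)>8: break
E
```

```text
grip 29.4 [ 562.7  -238.32  285.3 ] stand yz -29.06 65.3 0.095 58.5 F yz 4.8 4.2
1 29.8 [ 562.7  -238.47  285.22] stand yz -29.22 65.22 0.092 58.7 F yz 8.3 6.5
```

Gripping loaded the bar against its stop, so this pose is the q=0 reference: the pivot lies about 1.2 mm farther +y than estimated. Next I'll swing along the arc to q≈0.442.

```bash
python3 - <<'E'
from cell import bot,monitor,cams
import h
from h import *
h.O+=1.2*YS
def avg(l,n=5):
    P=[];F=[]
    for _ in range(n):
        s=monitor.state();P.append(s["tool_pos"]);F.append(s["force"]);bot.pause(.05)
    p,f=np.mean(P,0),np.mean(F,0);d=p-O;w,x,y,z=s["eef_rot"];zt=R.from_quat([x,y,z,w]).apply([0,0,1])
    b=d-T*zt; q=.4363-np.arctan2(-b@YS,b[2])
    print(l,round(s["time"],1),"bar yz",round(b@YS,2),round(b[2],2),"r",np.hypot(b@YS,b[2]).round(2),"q",q.round(4),"tool lean",np.arctan2(zt@YS,-zt[2]).round(3),round(s["width"],3),round(s["finger_force"],1),"F",f.round(1));return q
Q=.442
for q in np.linspace(0,Q,7)[1:]:
    bot.line_to(bpos(.4363-q),bq(.4363-q,-1),max_speed=40)
bot.pause(.5);qa=avg("end")
f=.4363-Q
dq=Q-qa
bot.line_to(bpos(f-dq),bq(f-dq,-1),max_speed=20);bot.pause(.5);avg("corr")
print(monitor.state()["time"])
for n in("top","scene"):
    f=cams.grab_frame(n);np.savez(f"pics/{n}5.npz",**f)
    if n=="scene":cv2.imwrite("pics/s5.png",f["image"][100:330,180:420,::-1].repeat(2,0).repeat(2,1))
E
```

```text
end 32.2 bar yz -0.62 90.84 r 90.84 q 0.4295 tool lean -0.004 0.091 60.2 F [-2.6 -2.9  9.6]
corr 33.2 bar yz 0.41 90.87 r 90.87 q 0.4408 tool lean -0.017 0.093 60.2 F [-2.5 -2.7  9.7]
33.3
```

View pics/s5.png

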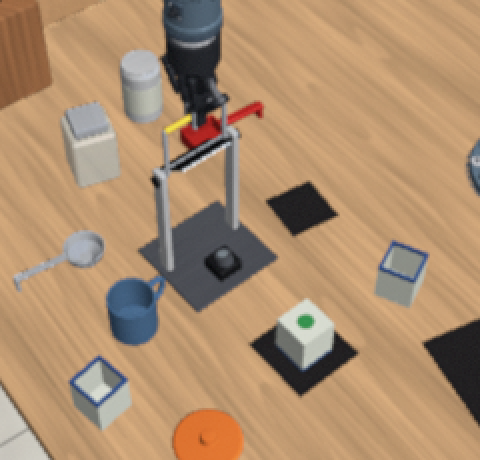

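The image shows the cup mouth-down on the coaster with its green dot up at (306,322), and the gripper holding the bar near (195,120). The bystanders haven't moved. The tool displacement from the stop gives q ≈ 0.441 against a needed 0.442, so I'm handing in.

```bash
python3 -c "
from cell import bot,monitor
bot.pause(.3);s=monitor.state();print(s['time'],s['tool_pos'],abs(s['joint_velocities']).max());print(bot.finish_job())"
```

```text
33.7 [ 561.05683825 -207.98512571  292.15066522] 0.002100945044294419
the job is handed in; nothing more can be done
None
```

The job is handed in at 33.7 s: the cup stands mouth-down on the coaster, centred to within about 2 mm after one regrip to fix an off-centre placing, and the gripper holds the bar at about 0.441 rad (0.442 needed), a tilt worked out from the arm's position, not seen through the mirror camera.

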